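Lid the nut chopper and hold it at pulse

ROBOT

A 7-joint arm with a two-finger parallel gripper is mounted at the origin on the work surface. World frame = base frame: x ahead of the robot, y to its left, z up, the work surface at z = 0. Lengths are in m, angles in rad, forces in N, time in s.
With the tool pointing down it reaches from about 0.4 to 0.85 m from the base axis. Payload 10.4 kg.
Tool frame: the origin (TCP) lies on the centre line of the jaws, within the pads' length; the fingertips stand 11 mm ahead of it and the grasp point (between the pads) lies 8 mm behind it; z points along the fingers, y is the line along which they close (so a half turn about z gives the same grasp; the last joint's range is limited). The gripper opens to 87 mm and grips with 3 to 60 N. Pads are 19 mm wide; open, the fingers measure 117 mm over their backs; the gripper's body (75 mm by 190 mm) begins 51 mm behind the grasp point.
Start: joints at [-0.023, 0.332, -0.065, 1.46, 0.022, 1.35, -0.088], TCP at [0.625, 0, 0.234] pointing down, gripper open.
Joint ranges: [-2.6, 2.6], [-0.5, 2.12], [-1.47, 1.34], [0.16, 2.42], [-1.27, 4.41], [0.06, 2.06], [-2.6, 2.6]. Speed limits (rad/s): [2.22, 2.22, 2.79, 2.79, 3.14, 3.14, 3.14].

INTERFACE

Orientations are given as a unit quaternion [x, y, z, w].
In Python, from bench import r gives the robot as it stands.
- The arm moves only by the shell command python3 -m pendant 'ROWS' [OPENING] [FORCE]. ROWS is JSON, a list of rows, each a list of 4 numbers: the shift along the tool's x, y, z in m, then the turn about the tool's z in rad. A call has 1 to 8 rows; each row shifts and turns the commanded pose from where the row before left it, along the tool's axes as they then stand; what a row does not reach is not made up. A row lasts 1/12 s, in which the tool goes at most 41.7 mm and 7.16 degrees, less where a joint would pass 70% of its speed; a pose out of reach is approached as far as the arm can. A call with a gripper value outside its range is refused whole. OPENING is the opening, from 0 (shut) to 1 (fully open), set as the call begins (- or left out, the last holds). The fingers move at their own pace and stop on an object; FORCE is the grip in N (left out, the last holds). Time passes only in rows, so rows that do not move let the fingers close. It gives the time, the measured TCP pose, the force, the opening and the grip force at its end, in the units of the state.
- r.read_state(): the state, without advancing time (a new reading comes with each control period).
- r.camera(name): name is "scene" or "side" or "wrist"; returns a dict with "img" (420x560x3 uint8, red, green, blue), "camera_matrix" (3x3 intrinsics, pixels), "dist_coeffs" ([k1, k2, p1, p2, k3] as OpenCV has them; the pictures are not rectified), "xyz" and "attitude" of the camera in the world. Camera axes: x right, y down, z forward; pixel columns grow to the right and rows downward; lengths in m; the calibration is good to about 2 mm. A picture is of the moment at which its call begins. There is no depth.
- r.close_job(): hands the job in; it is judged then, once.
Trained networks look in the newest picture that a camera, given by its name, has taken for a name from the list of things; names that differ only in an ending like _2 or _b are one class to them, and where a whole thing is asked for, a point or a joint stands for the part that bears it (a point fixed in the world has none). Each returns a list of dicts, best first, with "score" (0 to 1); they miss things now and then, are a little off and sometimes report something else, mostly with a low value. They report only what shows in the picture. A call takes as long as a camera call. They do not tell look-alikes from the thing itself.
- r.outline_of(thing, camera): "mask" (420x560 bool, what is visible of it) and "bbox" ([centre column, centre row, width, height] in pixels, round what is visible of it).
The state is a dict: "time": time; "joint_positions": joint angles; "joint_vel": joint speeds; "joint_torque": joint torques, N m; "ee_pos": TCP position; "eef_rot": TCP orientation; "ft_force": force on the tool from outside, world axes, zero at the start; "torque": the same for the moment, N m; "width": finger opening in m; "grip_force": force on a finger pad.
Only numpy, scipy, OpenCV 4.12 (cv2) and the standard library are available. Lean on these libraries where they do the work, as an engineer would, in place of code of your own. Each camera call takes 0.05 s, during which the arm holds its last target. There are 200 camera calls.

TASK

The nut chopper on the kitchen table is loaded with hazelnuts; its lid lies on the bread board. Set the lid into the chopper's mouth so that it sits fully home, then twist it clockwise against the spring to the pulse mark, half way to the lock, and never so far that it clicks into the lock, or the nuts become paste. Finish while still holding the lid there in the gripper, since the spring turns it back when let go, and leave the loaf, the jam jar and the knife where they are.

Things in the scene. Friction and masses are not known exactly. Their poses are not given: they have to be found in the camera images.
- lid: Loose grey plastic lid of the chopper, 90 g, right way up on the bread board. Origin at the centre of its underside, z up. From there up: skirt 72 mm in diameter (0 to 16 mm, tapered to 65 over its lowest 6), flange 94 mm (16 to 21), crown 77 mm (21 to 29), grip bar (29 to 52). Two lugs on the skirt and two black pointers on the flange are in line with the bar. Half a turn makes no difference: it fits either way round.
- lid_bar (a point): Middle of the lid's straight grip bar, on the lid's axis 40 mm above its underside. The bar is 64 mm long (along the lid's x), 18 mm wide (along its y) and 23 mm high above the crown.
- lid_lug (a point): Outer end of the lug on the lid's +x side, 42.5 mm from the axis and 5 mm above the underside; a like lug is on -x. Each is 12 mm wide with rounded ends and 6 mm high (2 to 8 mm above the underside).
- chopper: Electric nut chopper, round, steel and black with a grey lip, 105 mm in diameter and 118 mm high, firm on suction feet: it does not move. Origin at the centre of its underside, z up. Open top with a lip 6 mm thick round the mouth (76 mm inside, 105 mm outside); the lip has two notches 17 mm wide, on the chopper's +x and -x, with a black dot at each (open). The lid's lugs go in through the notches.
- mouth (a point): Centre of the chopper's mouth at the top of the lip, 118 mm above the table; axes as the chopper's. The lid goes in with its bar along this x axis. Fully home, its flange rests on the lip and its origin is 16 mm below this point, the lugs under the lip with 2 mm of play up and down. From there it turns only clockwise seen from above.
- pulse_mark (a point): Black line on the rim, the pulse mark, 50 mm from the axis and 38 degrees clockwise (seen from above) from the +x notch; a like one is opposite. At pulse a lid pointer is at this mark.
- lock_mark (a point): Two black dots on the rim, the lock mark, 76 degrees clockwise from the +x notch; a like pair is opposite. From about 50 degrees the lugs push against two spring balls (0.2 to 0.4 N m more); past 60 degrees they snap over them with a click and the lid stays locked at about 73 degrees.
- switch (a joint): Turn of the sprung switch ring hidden under the lip (rad, clockwise positive). 0 at rest. The lugs meet it when the lid has turned about 10 degrees and push it along: 0.49 at the pulse mark, about 1.1 in the lock. Its spring pushes the lid back with 0.06 N m, and 0.10 N m more for each rad.
- board: Wooden bread board, fixed, 340 x 200 mm and 18 mm thick with a ring handle beyond its +x end (100 mm more). Origin at the centre of its underside.
- loaf: Round dark loaf of bread, 120 mm in diameter and 75 mm high, on the far half of the board. To be left alone. Origin at the centre of its underside.
- jar: Glass jam jar with a paper label, 68 mm in diameter and 90 mm high, standing on the table. To be left alone. Origin at the centre of its underside.
- knife: Table knife, 215 mm long, 20 mm wide and 13 mm thick, lying on the table, blade to its +x. To be left alone. Origin on its underside where the blade begins.
There are look-alikes about, which are no part of the job. What is shaped like the lid but blue or purple is not meant.

How it is judged:
By the outcome, as a careful person would: the job done as asked, in the order asked, and still so for the second after the job is handed in, while the arm keeps its last pose, push and grip.
It also fails if it takes over 48 s, if anything falls off the work surface, if the arm or the gripper's body presses on something with over 40 N, if the wrist force passes 120 N, or if a joint passes its speed limit or range.

## Working session

There is one attempt and no reset: what is moved stays moved. The work goes in short steps, Python scripts to look and compute and a shell command to move; the robot and the scene stay as the last step left them, time stands still between calls to the robot, and variables do not carry over. Pictures are saved under pics/ and viewed, at most 10 in all, crops included, and the job is handed in when it is done.

```bash
mkdir -p pics; ls
cat > h.py <<'E'
import numpy as np, cv2
from scipy.spatial.transform import Rotation as R
from bench import r
def ray(c,uv):
    p=cv2.undistortPoints(np.array(uv,float).reshape(-1,1,2),c["camera_matrix"],np.array(c["dist_coeffs"],float)).reshape(-1,2)
    d=np.c_[p,np.ones(len(p))]
    a=np.array(c["attitude"]); M=R.from_quat(a).as_matrix() if a.size==4 else a.reshape(3,3)
    return np.array(c["xyz"]),d@M.T
def onz(c,uv,z):
    o,d=ray(c,uv); return o+d*((z-o[2])/d[:,2])[:,None]
def proj(c,P):
    a=np.array(c["attitude"]); M=R.from_quat(a).as_matrix() if a.size==4 else a.reshape(3,3)
    Q=(np.atleast_2d(P)-np.array(c["xyz"]))@M
    return cv2.projectPoints(Q,np.zeros(3),np.zeros(3),np.array(c["camera_matrix"],float),np.array(c["dist_coeffs"],float))[0].reshape(-1,2)
E
python3 - <<'E'
from h import *
ims=[]
for n in ["scene","wrist"]:
    c=r.camera(n); ims.append(c["img"]); print(n,np.round(c["xyz"],3),c["attitude"],c["camera_matrix"][0])
    for t in ["lid","chopper","jar","loaf","knife","board"]:
        for k in r.outline_of(t,n): print(t,round(k["score"],2),np.round(k["bbox"]))
    cv2.imwrite(f"pics/{n}0.png",cv2.cvtColor(c["img"],cv2.COLOR_RGB2BGR))
print(r.read_state())
E
```

```text
pics
scene [1.107 0.248 0.84 ] [ 0.49790576  0.78798377 -0.31163415 -0.18454158] [383.73354925   0.         270.61001611]
lid 0.94 [218. 209.  24.  27.]
lid 0.76 [135. 216.  35.  32.]
chopper 0.67 [371. 282.  52.  60.]
jar 0.87 [259. 284.  31.  46.]
loaf 0.61 [192. 252.  46.  42.]
knife 0.8 [297. 224.  33.  52.]
knife 0.7 [372. 282.  58.  60.]
knife 0.66 [222. 206.  26.  28.]
board 0.93 [210. 252. 116. 141.]
board 0.41 [373. 280.  54.  68.]
board 0.22 [259. 285.  31.  45.]
wrist [0.624 0.078 0.385] [ 9.89842740e-01 -1.95552879e-04  2.45470112e-04  1.42166280e-01] [346.41203416   0.         279.77633769]
jar 0.75 [347. 192.  81.  84.]
loaf 0.95 [325. 329. 105.  35.]
knife 0.6 [122. 185. 187.  15.]
board 0.67 [278. 303. 323. 114.]
{'time': 0.7, 'joint_positions': array([-0.02262238,  0.33218614, -0.06468908,  1.46008404,  0.02158631,
        1.34991741, -0.08850944]), 'joint_vel': array([ 8.79304396e-04,  2.50313891e-04, -1.28480997e-03, -1.72191848e-03,
       -4.47738005e-05, -5.38070512e-04,  3.35807535e-04]), 'joint_torque': array([-6.37498251e-04, -6.22909498e+01,  2.40265403e-02, -3.90065360e+01,
       -6.09818171e-02,  3.12924804e-02,  7.54807434e-05]), 'ee_pos': array([6.25022109e-01, 3.00599312e-05, 2.33591779e-01]), 'eef_rot': array([7.07105886e-01, 7.07107674e-01, 4.48399329e-05, 2.42508222e-05]), 'ft_force': array([ 0.15549515, -0.69273772, -0.16456549]), 'torque': array([ 0.03212655, -0.03181641,  0.02491361]), 'grip_force': 0.0, 'width': 0.08644262037081878}
```

View pics/scene0.png

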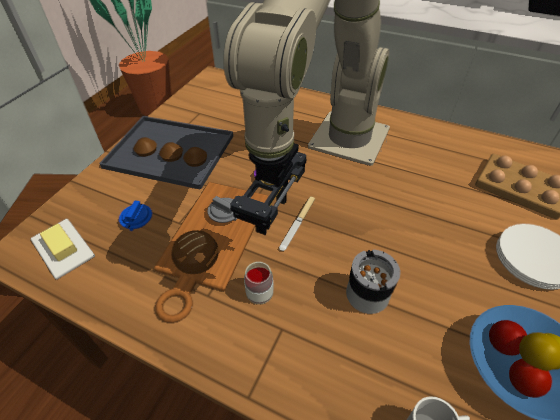

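View pics/wrist0.png

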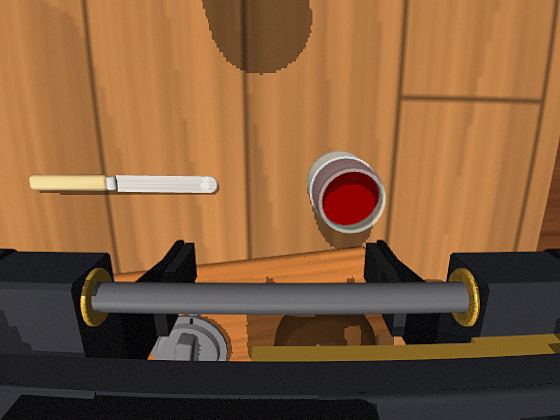

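The scene picture shows two visible lids: grey on the board at (220,209) and blue beside the board at (135,216). There may also be a purple one hidden by the arm at about (255,172). Only the grey one fits, because it is grey and on the board. The chopper is at (371,282), and the wrist view shows the grey lid at about (190,340).

Run:
```python
from h import *
s=r.camera("side"); 
print(np.round(s["xyz"],3))
for t in ["lid","chopper","jar","loaf"]:
    for k in r.outline_of(t,"side"): print(t,round(k["score"],2),np.round(k["bbox"]))
c=r.camera("scene"); w=r.camera("wrist")
print("lid scene",onz(c,[[220,209]],.04),"wrist crown",onz(w,[[190,340]],.045))
print("chop",onz(c,[[375,271]],.118)); print("jar",onz(c,[[259,273]],.09),onz(w,[[350,198]],.09)); print("loaf",onz(c,[[195,252]],.05)); print("purple?",onz(c,[[255,172]],.03))
b=lambda im:cv2.cvtColor(im,cv2.COLOR_RGB2BGR)
A=cv2.resize(b(c["img"][150:250,100:240]),(420,300),interpolation=cv2.INTER_CUBIC)
B=cv2.resize(b(c["img"][235:320,320:420]),(353,300),interpolation=cv2.INTER_CUBIC)
cv2.imwrite("pics/crop.png",np.hstack([A,B])); cv2.imwrite("pics/side0.png",b(s["img"]))
```

```text
[0.402 0.921 0.865]
lid 0.87 [352. 218.  33.  24.]
lid 0.61 [279. 201.  33.  29.]
lid 0.42 [256. 162.  17.  16.]
lid 0.26 [205. 240.  28.  43.]
chopper 0.62 [227. 315.  63.  75.]
jar 0.76 [205. 240.  25.  45.]
loaf 0.75 [205. 242.  26.  45.]
loaf 0.67 [221. 196.  47.  34.]
lid scene [[ 0.51766586 -0.21402546  0.04      ]] wrist crown [[ 0.51834327 -0.18859154  0.045     ]]
chop [[0.59073676 0.23871626 0.118     ]]
jar [[ 6.88420210e-01 -5.11940082e-04  9.00000000e-02]] [[ 0.68642493 -0.00301404  0.09      ]]
loaf [[ 0.67946039 -0.18968758  0.05      ]]
purple? [[ 0.32849484 -0.2010364   0.03      ]]
```

View pics/crop.png

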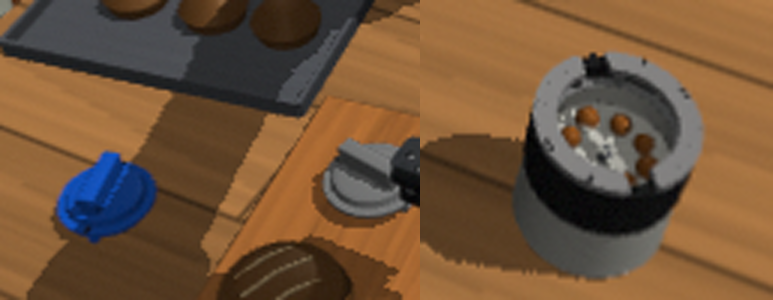

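View pics/side0.png

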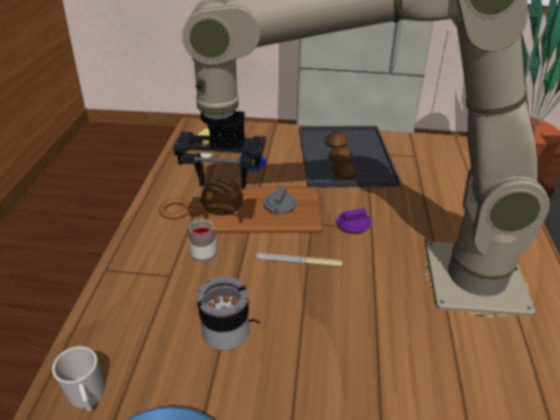

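Three lids are in view in the side picture: grey on the board at (280,202), purple at (353,220), blue at (256,162). The grey one is meant: it is grey and on the bread board, and the enlarged crop confirms this. I'll go above it.

```bash
python3 -m pendant '[[-0.024,-0.013,0,0],[-0.025,-0.0135,0,0],[-0.025,-0.0135,0,0],[-0.025,-0.0135,0,0],[-0.025,-0.0135,0,0],[-0.025,-0.0135,0,0],[-0.025,-0.0135,0,0],[-0.021,-0.0125,0,0]]' 1
python3 - <<'E'
from h import *
w=r.camera("wrist"); c=r.camera("scene"); s=r.camera("side")
print(onz(s,[[281,203]],.04))
for n,C in [("wrist",w),("scene",c)]:
  for t in ["lid"]+(["chopper"] if n=="scene" else []):
    for k in r.outline_of(t,n): 
        print(n,t,round(k["score"],2),np.round(k["bbox"]))
        if n=="wrist": print(onz(C,[k["bbox"][:2]],.045))
b=lambda im:cv2.cvtColor(im,cv2.COLOR_RGB2BGR)
A=cv2.resize(b(w["img"][60:360,130:430]),(600,600),interpolation=cv2.INTER_CUBIC)
cv2.imwrite("pics/w1.png",A)
print(r.read_state()["ee_pos"])
E
```

```text
time: 1.72
ee_pos: [0.5175, -0.1969, 0.2337]
eef_rot: [0.708, 0.707, -0.0, 0.0]
ft_force: [0.5, -0.1, -0.6]
width: 0.0869
grip_force: 0.0
[[ 0.50852401 -0.19809122  0.04      ]]
wrist lid 0.98 [275. 191.  94.  86.]
[[ 0.51192122 -0.20489168  0.045     ]]
wrist lid 0.82 [ 84. 152.  83.  84.]
[[ 0.31955792 -0.16370658  0.045     ]]
wrist lid 0.81 [367. 337.  60.  20.]
[[ 0.61884804 -0.38236938  0.045     ]]
wrist lid 0.56 [360. 176. 397. 204.]
[[ 0.59749912 -0.18913715  0.045     ]]
scene lid 0.78 [266. 174.  30.  23.]
scene lid 0.63 [222. 208.  26.  24.]
scene lid 0.56 [136. 215.  32.  33.]
scene chopper 0.65 [372. 282.  58.  56.]
scene chopper 0.61 [298. 222.  36.  53.]
[ 0.51912336 -0.19373779  0.23358512]
```

View pics/w1.png

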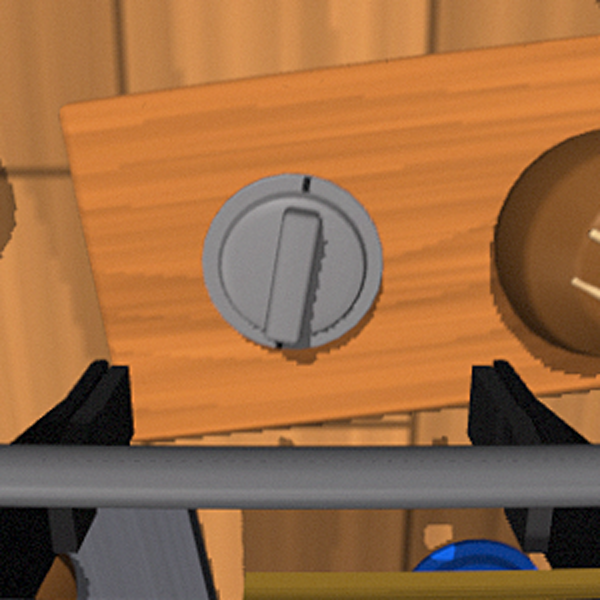

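The crop shows the grey lid with its flange centre at about full-image (276.5,191). The pointers are at (283,152) and (270,232), and the bar lies nearly along world y.

Run:
```python
from h import *
w=r.camera("wrist"); s=r.read_state()
P=onz(w,[[276.5,191],[283,152],[270,232.5]],.039); print(P)
d=P[1]-P[2]; a=np.arctan2(d[1],d[0]); print("bar deg",np.degrees(a), np.linalg.norm(d))
T=R.from_quat(s["eef_rot"]); print("in tool", T.inv().apply(P[0]-s["ee_pos"]), T.inv().apply((P[1]+P[2])/2-s["ee_pos"]), "barangle in tool deg",np.degrees(np.arctan2(*T.inv().apply(d)[[1,0]])))
```

```text
[[ 0.51496549 -0.20315565  0.039     ]
 [ 0.52151272 -0.16295572  0.039     ]
 [ 0.50795886 -0.24883581  0.039     ]]
bar deg 81.03137842147845 0.08694306497976169
in tool [-0.00959299 -0.00425243  0.19450649] [-0.01233264 -0.00448759  0.19450522] barangle in tool deg 9.08291376262443
```

```bash
python3 -m pendant '[[-0.010,-0.0045,0.02,0],[0,0,0.025,0.079],[0,0,0.025,0.079],[0,0,0.025,0],[0,0,0.025,0],[0,0,0.025,0],[0,0,0.0175,0],[0,0,0,0]]' 1
python3 - <<'E'
from h import *
w=r.camera("wrist"); s=r.read_state(); print(s["ee_pos"],R.from_quat(s["eef_rot"]).as_matrix()[:,0])
cv2.imwrite("pics/w2.png",cv2.cvtColor(w["img"][100:400],cv2.COLOR_RGB2BGR))
E
```

```text
time: 2.73
ee_pos: [0.5122, -0.203, 0.0673]
eef_rot: [0.76, 0.65, -0.002, -0.003]
ft_force: [-0.8, 2.3, -0.1]
width: 0.0871
grip_force: 0.0
[ 0.51330482 -0.20361456  0.06950325] [1.55705063e-01 9.87803313e-01 7.40137774e-04]
```

View pics/w2.png

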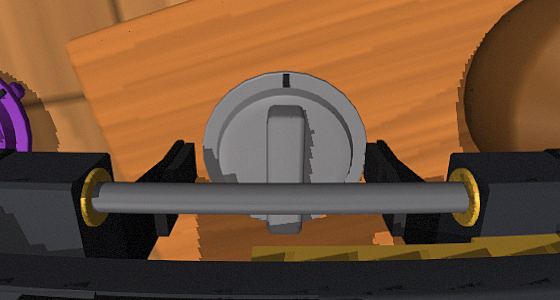

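Bar is squarely between the fingers (bar at column 286, rows 205–335 in the full image). Lower and grip.

```bash
python3 -m pendant '[[0,0,0.0085,0],[0,0,0,0]]' 1 && python3 -m pendant '[[0,0,0,0],[0,0,0,0],[0,0,0,0],[0,0,0,0],[0,0,0,0],[0,0,0,0]]' 0 40
```

```text
time: 2.95
ee_pos: [0.5145, -0.2046, 0.0626]
eef_rot: [0.76, 0.649, 0.0, 0.0]
ft_force: [-0.8, 1.3, -0.7]
width: 0.0872
grip_force: 0.0
time: 3.45
ee_pos: [0.5141, -0.205, 0.0627]
eef_rot: [0.761, 0.649, 0.0, 0.0]
ft_force: [-0.4, -0.5, 0.2]
width: 0.0545
grip_force: 0.0
```

```bash
python3 -m pendant '[[0,0,0,0],[0,0,0,0],[0,0,0,0],[0,0,0,0],[0,0,0,0],[0,0,0,0],[0,0,0,0],[0,0,0,0]]' 0 40; python3 -m pendant '[[0,0,0,0],[0,0,0,0],[0,0,-0.02,0],[0,0,-0.03,0],[0,0,-0.04,0],[0,0,-0.04,0],[0,0,-0.04,0],[0,0,0,0]]'
```

```text
time: 4.12
ee_pos: [0.5141, -0.2049, 0.0626]
eef_rot: [0.761, 0.649, 0.0, 0.0]
ft_force: [0.1, -0.2, -1.8]
width: 0.0178
grip_force: 40.0
time: 4.78
ee_pos: [0.517, -0.2061, 0.241]
eef_rot: [0.761, 0.649, 0.003, 0.005]
ft_force: [1.5, -0.5, -1.0]
width: 0.0177
grip_force: 40.0
```

```bash
python3 -m pendant '[[0.03,0.0015,0,0],[0.04,0.0015,0,0],[0.04,0.0015,0,0],[0.04,0.0015,0,0],[0.04,0.0015,0,0],[0.04,0.0015,0,0],[0.04,0.0015,0,0],[0.04,0.0015,0,0]]'; python3 -m pendant '[[0.02,0,0,0],[0,0,0,0],[0,0,0,0]]'
python3 - <<'E'
from h import *
w=r.camera("wrist"); c=r.camera("scene"); s=r.read_state(); print(s["ee_pos"])
for n in ["wrist","scene"]:
  for k in r.outline_of("chopper",n)[:2]: print(n,round(k["score"],2),np.round(k["bbox"]))
print(onz(c,[[370.1,252.6],[383.7,287.4]],.118))
A=w["img"][0:330,130:570]
cv2.imwrite("pics/w3.png",cv2.cvtColor(cv2.resize(A,None,fx=1.8,fy=1.8,interpolation=cv2.INTER_CUBIC),cv2.COLOR_RGB2BGR))
E
```

```text
time: 5.45
ee_pos: [0.5745, 0.1012, 0.2323]
eef_rot: [0.761, 0.649, -0.0, -0.0]
ft_force: [1.2, -0.7, -0.8]
width: 0.0179
grip_force: 40.0
time: 5.7
ee_pos: [0.5775, 0.1206, 0.2318]
eef_rot: [0.76, 0.65, -0.0, -0.0]
ft_force: [-0.6, -0.7, -1.0]
width: 0.0177
grip_force: 40.0
[0.57778675 0.11780265 0.23217399]
wrist 0.59 [265.  64. 144. 126.]
scene 0.84 [374. 283.  56.  63.]
[[0.54675812 0.21499804 0.118     ]
 [0.62332019 0.26677782 0.118     ]]
```

View pics/w3.png

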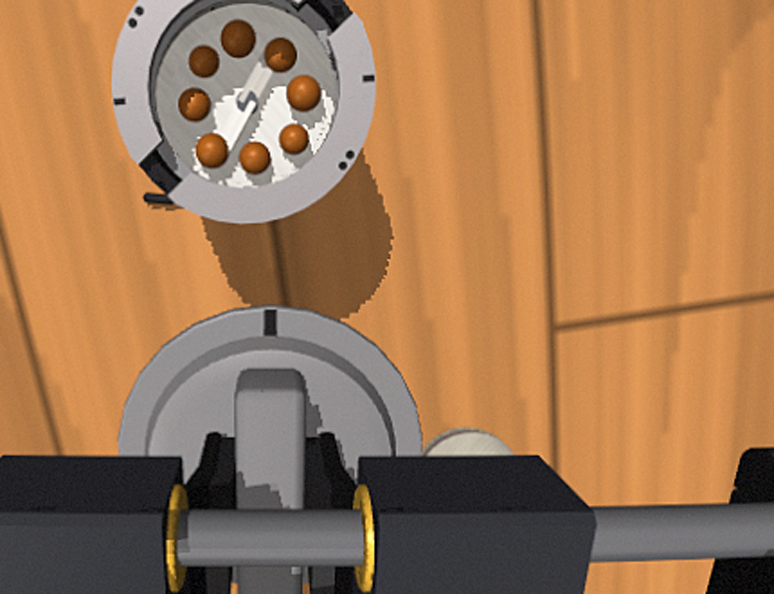

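The wrist view shows the mouth with its centre at about crop (245,90). The notches are at (323,8) and (162,172), the pulse marks at (369,78) and (121,101), and the lock dots at (136,17) and (347,160). The lid hangs straight in the jaws.

```bash
cat > m.py <<'E'
from h import *
from scipy.optimize import least_squares
def meas(marks,z=.118):
    w=r.camera("wrist"); s=r.read_state()
    P=onz(w,[m[0] for m in marks],z)[:,:2]; rad=np.array([m[1] for m in marks]); an=np.radians([m[2] for m in marks])
    f=lambda q:(q[:2]+rad[:,None]*np.c_[np.cos(q[2]+an),np.sin(q[2]+an)]-P).ravel()
    o=least_squares(f,[*P.mean(0),np.radians(45)]); q=o.x
    print("centre",q[:2],"notch deg",np.degrees(q[2])%360,"res mm",np.round(f(q)*1e3,1))
    T=R.from_quat(s["eef_rot"]); x=T.as_matrix()[:,0]; ta=np.degrees(np.arctan2(x[1],x[0]))
    print("ee",s["ee_pos"],"tool x deg",ta,"shift in tool",T.inv().apply(np.r_[q[:2],s["ee_pos"][2]]-s["ee_pos"]),"turn about tool z (rad)",-np.radians(np.degrees(q[2])-ta))
E
python3 - <<'E'
from m import *
g=lambda x,y:(130+x/1.8,y/1.8)
meas([(g(369,78),.050,-38),(g(121,101),.050,142),(g(136,17),.050,104),(g(347,160),.050,-76)])
E
```

```text
centre [0.58529424 0.23305939] notch deg 33.755519697600576 res mm [ 0.1 -0.  -0.3 -0.1  0.2  0.1  0.1  0. ]
ee [0.57789639 0.11757544 0.2326069 ] tool x deg 80.82967925937437 shift in tool [ 1.15186927e-01 -1.11013388e-02 -4.67650488e-05] turn about tool z (rad) 0.8215990769621238
```

Run:
```python
from h import *
w=r.camera("wrist"); s=r.read_state(); print(np.round(s["joint_positions"],2))
T=R.from_quat(s["eef_rot"]); z=s["ee_pos"][2]-.0235
g=lambda x,y:(130+x/1.8,y/1.8)
print((T.inv().apply(onz(w,[g(271,307),g(271,335),g(118,440),g(421,440)],z)-s["ee_pos"])*1e3).round(1))
# flange outline fit: use edge of mask
for k in r.outline_of("lid","wrist")[:1]:
    m=k["mask"]; print(k["score"],k["bbox"])
    cols=np.arange(215,350,5); pts=[(u,np.argmax(m[:,u])) for u in cols if m[:,u].any()]
    Q=T.inv().apply(onz(w,pts,z)-s["ee_pos"])[:,:2]
    from scipy.optimize import least_squares
    print(least_squares(lambda q:np.hypot(*(Q-q).T)-.047,[0,0],loss="soft_l1",f_scale=.001).x)
```

```text
[-0.15  0.26 -0.15  1.55  0.04  1.33 -0.47]
[[ 44.1  -0.6  23.5]
 [ 35.9  -0.6  23.5]
 [  3.1 -47.2  23.5]
 [  3.   45.1  23.5]]
0.81 [279.0, 251.6, 169.0, 172.1]
[-0.00276213 -0.00166008]
```

```bash
python3 -m pendant '[[0.029,-0.002,0,0],[0.029,-0.002,0,0],[0.029,-0.002,0,0],[0.030,-0.002,0,0],[0,0,0,0.102],[0,0,0,0.102],[0,0,0,0.102],[0,0,0,0.102]]'; python3 -m pendant '[[0,0,0,0.102],[0,0,0,0.102],[0,0,0,0.105],[0,0,0,0.105],[0,0,0.02,0],[0,0,0.02,0],[0,0,0,0],[0,0,0,0]]'
python3 - <<'E'
from h import *
import time
P=[];
for i in range(3):
    w=r.camera("wrist"); s=r.read_state(); P.append(s["ee_pos"])
x=R.from_quat(s["eef_rot"]).as_matrix(); p=np.mean(P,0); print(p.round(4),np.degrees(np.arctan2(x[1,0],x[0,0])),x[:,2].round(4)); print("lid centre",p+x[:,0]*-.0028, s["ft_force"])
b=lambda i:cv2.cvtColor(i,cv2.COLOR_RGB2BGR)
c=r.camera("scene")["img"]
A=cv2.resize(b(w["img"][60:360,140:420]),(430,460),interpolation=cv2.INTER_CUBIC); B=cv2.resize(b(c[210:320,330:418]),(368,460),interpolation=cv2.INTER_CUBIC)
cv2.imwrite("pics/w4.png",np.hstack([A,B]))
E
```

```text
time: 6.72
ee_pos: [0.5884, 0.2354, 0.2325]
eef_rot: [0.878, 0.479, -0.0, 0.0]
ft_force: [-0.0, 0.6, -1.1]
width: 0.0179
grip_force: 40.0
time: 7.38
ee_pos: [0.5879, 0.2352, 0.192]
eef_rot: [0.957, 0.291, -0.001, 0.0]
ft_force: [0.5, -0.6, -0.2]
width: 0.0177
grip_force: 40.0
[0.5888 0.2358 0.1938] 33.83443025090339 [ 1.9e-03  9.0e-04 -1.0e+00]
lid centre [0.586459   0.23422614 0.19379554] [ 0.59005371  1.19462971 -0.29213588]
```

View pics/w4.png

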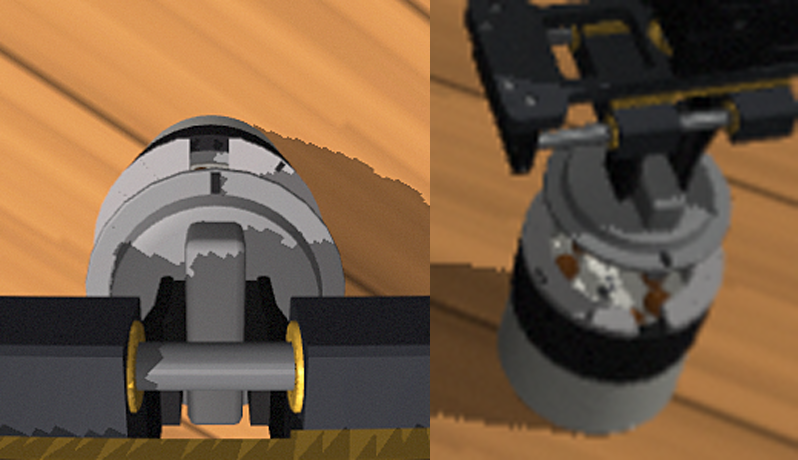

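The wrist view shows the notch centred at about crop x 209 and the lid pointer at 215. The lid sits nearly centred over the mouth. I'll check the lateral offset.

Run:
```python
from h import *
w=r.camera("wrist"); s=r.read_state(); T=R.from_quat(s["eef_rot"])
f=1.536; g=lambda x,y:(140+x/f,60+y/(460/300))
a=T.inv().apply(onz(w,[g(190,139),g(229,139),g(190,165),g(229,167),g(281,167)],.118)-s["ee_pos"])*1e3; print(a.round(1))
print((T.inv().apply(onz(w,[g(215,173),g(215,193)],s["ee_pos"][2]-.0235)-s["ee_pos"])*1e3).round(1))
```

```text
[[ 46.8 -11.6  76. ]
 [ 46.8   5.1  76. ]
 [ 35.5 -11.7  76. ]
 [ 34.6   5.2  76. ]
 [ 34.6  27.8  76. ]]
[[42.2 -0.9 23.6]
 [35.4 -0.9 23.6]]
```

```bash
python3 -m pendant '[[-0.001,-0.002,0.012,0],[0,0,0.012,0],[0,0,0.006,0],[0,0,0.004,0],[0,0,0,0]]'; python3 -m pendant '[[0,0,0.002,0],[0,0,0.002,0],[0,0,0,0]]'
```

```text
time: 8.05
ee_pos: [0.5856, 0.2366, 0.1569]
eef_rot: [0.957, 0.291, -0.001, 0.0]
ft_force: [-0.1, -0.6, -0.9]
width: 0.0174
grip_force: 40.0
time: 8.3
ee_pos: [0.5864, 0.2369, 0.1544]
eef_rot: [0.957, 0.291, 0.0, 0.0]
ft_force: [0.5, -0.8, -1.6]
width: 0.0178
grip_force: 40.0
```

```bash
python3 -m pendant '[[0,0,0.002,0],[0,0,0.002,0],[0,0,0,0]]'; python3 -m pendant '[[0,0,0.002,0],[0,0,0.0015,0],[0,0,0,0]]'
```

```text
time: 8.55
ee_pos: [0.5862, 0.2369, 0.1502]
eef_rot: [0.957, 0.291, -0.0, 0.0]
ft_force: [-0.8, 0.0, -1.6]
width: 0.0178
grip_force: 40.0
time: 8.8
ee_pos: [0.5863, 0.2369, 0.1467]
eef_rot: [0.957, 0.291, -0.0, 0.0]
ft_force: [-0.3, 0.1, -0.8]
width: 0.0175
grip_force: 40.0
```

```bash
python3 -m pendant '[[0,0,0.001,0],[0,0,0,0]]'; python3 -m pendant '[[0,0,0.001,0],[0,0,0,0]]'
```

```text
time: 8.97
ee_pos: [0.5864, 0.2369, 0.1466]
eef_rot: [0.957, 0.291, 0.0, -0.0]
ft_force: [-2.4, -1.0, 3.1]
width: 0.0176
grip_force: 40.0
time: 9.13
ee_pos: [0.5864, 0.237, 0.1466]
eef_rot: [0.957, 0.291, 0.0, -0.0]
ft_force: [-6.0, -3.1, 11.1]
width: 0.0176
grip_force: 40.0
```

```bash
python3 -m pendant '[[-0.001,0,-0.0004,0],[0,0,0,0]]'; python3 -m pendant '[[0,0.0002,0,0.083],[0,0.0002,0,0.083],[0,0.0002,0,0.083],[0,0,0,0]]'; python3 -c "
from h import *
s=r.read_state();x=R.from_quat(s['eef_rot']).as_matrix();print(np.degrees(np.arctan2(x[1,0],x[0,0])),s['torque'],x[:,2])"
```

```text
time: 9.3
ee_pos: [0.5861, 0.2367, 0.1466]
eef_rot: [0.957, 0.291, 0.001, -0.0]
ft_force: [-1.2, -0.3, 6.8]
width: 0.0179
grip_force: 40.0
time: 9.63
ee_pos: [0.5865, 0.2365, 0.1466]
eef_rot: [0.986, 0.168, 0.001, -0.0]
ft_force: [-0.4, 0.7, 6.3]
width: 0.0179
grip_force: 40.0
19.29970429603761 [ 0.13511856  0.14517196 -0.0750425 ] [ 0.00216965  0.00117301 -0.99999696]
```

```bash
python3 -m pendant '[[0,0.0002,0,0.08],[0,0.0002,0,0.08],[0,0.0002,0,0.08],[0,0.0002,0,0.08],[0,0.0002,0,0.08],[0,0,0,0],[0,0,0,0]]'
python3 - <<'E'
from h import *
w=r.camera("wrist")
s=r.read_state();x=R.from_quat(s['eef_rot']).as_matrix();print(np.degrees(np.arctan2(x[1,0],x[0,0])),s['torque'],s['ft_force'])
cv2.imwrite("pics/w5.png",cv2.cvtColor(cv2.resize(w["img"][80:330,140:420],None,fx=2.4,fy=2.4,interpolation=cv2.INTER_CUBIC),cv2.COLOR_RGB2BGR))
E
```

```text
time: 10.22
ee_pos: [0.5866, 0.2357, 0.1466]
eef_rot: [1.0, -0.029, 0.001, -0.001]
ft_force: [-0.5, 0.5, 6.8]
width: 0.0174
grip_force: 40.0
-3.317408492836778 [ 0.22733932  0.3498545  -0.05563167] [-0.39388872  1.17148856  6.96199973]
```

View pics/w5.png

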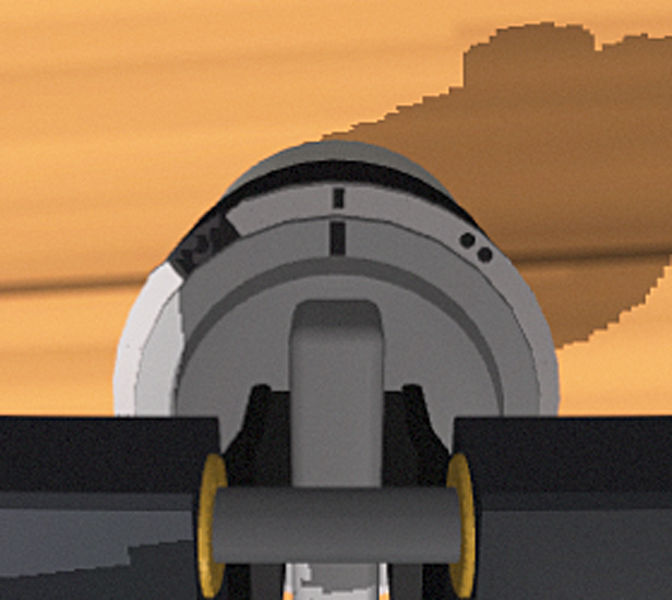

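The picture shows the lid pointer at column 337 in line with the pulse mark at 338, flange flat on the lip, and the lock dots still off to the right at (476,247). Handing in while holding.

```bash
python3 -c "
from bench import r
print(r.close_job())"
```

```text
the job is handed in; nothing more can be done
None
```

I handed the job in at about 10 s: the grey lid is fully home in the chopper, turned about 37–38° clockwise with its pointer on the pulse mark, not clicked into the lock, and still held in the gripper; the loaf, jam jar and knife were not touched.

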